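# Roll out a keyed crate, load its divider boards, roll it back into the bay

### The job

Fetch the empty wooden crate: draw the red-knobbed stop bolt and roll the crate out of the yellow bay to the loading end of the roller track, clear of the bolt. There, put every board from the dark rack into the crate's slots, one to a slot, each turned so that its notched blue end is over the blue bar and it sits right down on the crate's floor; then roll the loaded crate back into the bay until it is up against the end stop and close the bolt fully behind it. Leave the mug, tape measure, glue bottle and sanding block alone.

Things in the scene. Friction and masses are not known exactly. Their poses are not given: they have to be found in the camera images.
- track: Grey roller track, fixed, 140 mm wide (own x), 490 long (own y). Origin: underside on the middle line. Free rollers, tops 60 mm above origin; side channels rise to 78. Own -y end (robot's right) is the bay: yellow cheeks and end stop (face y = -223 mm), tops 112 mm. +y is the loading end, with a 71 mm high lip at y = 247. The crate rolls along y, 3 mm play a side, resistance about 1 N.
- bay_home (a point): Where the crate's origin is when it is fully home in the bay, touching the end stop: in the track's frame x = 0, y = -133 mm, z = 60 mm. Axes as the track.
- stop_bolt (a joint): Sliding stop bolt on the near (-x) side of the track at the bay's mouth (track y = -28 mm, 14 mm thick). 0 = closed, reaching 25 mm into the track, blocking the crate; 0.05 m = fully open (clear beyond 0.035). Opens towards the track's -x (to the robot) with 2 to 4 N, stays where left. From closed bolt to end stop: 188 mm, for the 180 mm crate.
- bolt_knob (a point): On the axis of the bolt's upright red knob, at the height to grip: a cylinder of 20 mm dia. from 30 mm below to 14 mm above this point. It moves with the bolt.
- crate: Open wooden crate, loose on the rollers, first in the bay, 116 (own x) x 180 (own y) mm, walls 55 high, 6 thick, about 0.6 kg. Origin: mid underside; axes about the track's. Four slots along x, 15 mm wide, between round-topped ribs 50 mm high. Blue key bar (22 wide, top 32 mm up) on the floor along the +x inside (far side): a board's notched blue end must be there, else it stands 24 mm high.
- crate_handle (a point): Middle of the crate's bar handle, 56 mm long along the crate's x, 12 mm dia., 40 mm out from the crate's +y (loading) end, 44 mm above the crate's underside; the gap between bar and wall is 34 mm. Push or pull the crate here.
- rack: Dark wooden supply rack, fixed, 90 (own x) x 186 (own y) mm, base 10 mm thick with ribs up to 36 mm. Origin: middle of underside. Four slots along x, 16 mm wide, at y = -69, -23, 23, 69 mm; boards stand in them on the base, 10 mm up.
- slot1 (a point): Slot 1 of the crate: middle of its floor (8 mm above the crate's underside), crate y = -63 mm. A seated board's origin lies here, its axes along the crate's.
- slot2 (a point): Slot 2 of the crate: middle of its floor (8 mm above the crate's underside), crate y = -21 mm. A seated board's origin lies here, its axes along the crate's.
- slot3 (a point): Slot 3 of the crate: middle of its floor (8 mm above the crate's underside), crate y = 21 mm. A seated board's origin lies here, its axes along the crate's.
- slot4 (a point): Slot 4 of the crate: middle of its floor (8 mm above the crate's underside), crate y = 63 mm. A seated board's origin lies here, its axes along the crate's.
- board_a: Wooden divider board, 100 mm long (own x), 12 thick (own y), 90 high (own z), 85 g. Origin: middle of its lower edge. Its +x end has a vertical blue band and a notch out of the lower corner, 26 mm along x by 30 high. It stands upright in a rack slot, blue end to either side. May be absent.
- board_b: Wooden divider board, 100 mm long (own x), 12 thick (own y), 90 high (own z), 85 g. Origin: middle of its lower edge. Its +x end has a vertical blue band and a notch out of the lower corner, 26 mm along x by 30 high. It stands upright in a rack slot, blue end to either side. May be absent.
- board_c: Wooden divider board, 100 mm long (own x), 12 thick (own y), 90 high (own z), 85 g. Origin: middle of its lower edge. Its +x end has a vertical blue band and a notch out of the lower corner, 26 mm along x by 30 high. It stands upright in a rack slot, blue end to either side. May be absent.
- board_d: Wooden divider board, 100 mm long (own x), 12 thick (own y), 90 high (own z), 85 g. Origin: middle of its lower edge. Its +x end has a vertical blue band and a notch out of the lower corner, 26 mm along x by 30 high. It stands upright in a rack slot, blue end to either side. May be absent.
- mug: Bystander: white dotted mug, 82 mm dia. (114 with handle), 91 mm high; origin under its middle. Leave it alone.
- tape_measure: Bystander: yellow tape measure, 43x90x62 mm; origin under its middle. Leave it alone.
- glue_bottle: Bystander: yellow bottle with orange spout, 58 mm dia., 190 mm high, behind the track; origin under its middle. Leave it alone.
- sanding_block: Bystander: cork sanding block, 69x112x30 mm, behind the track; origin under its middle. Leave it alone.

How it is judged (in metres and radians):
On the way, in this order (a step that is already met when the one before it is completed fails the run):
1. Every board that is there is seated in the crate, while the crate is at the loading end (before the bolt) (z of board_a in the frame of crate between 0 and 0.014 m and x of board_a in the frame of crate between -0.008 and 0.008 m and y of board_a in the frame of crate between -0.075 and 0.075 m and angle between the z axis of each of board_a, board_b, board_c, board_d and the z axis of crate, either way round below 0.12 rad and z of board_b in the frame of crate between 0 and 0.014 m and x of board_b in the frame of crate between -0.008 and 0.008 m and y of board_b in the frame of crate between -0.075 and 0.075 m and z of board_c in the frame of crate between 0 and 0.014 m and x of board_c in the frame of crate between -0.008 and 0.008 m and y of board_c in the frame of crate between -0.075 and 0.075 m and z of board_d in the frame of crate between 0 and 0.014 m and x of board_d in the frame of crate between -0.008 and 0.008 m and y of board_d in the frame of crate between -0.075 and 0.075 m and y of crate in the frame of track above 0.05 m), for 0.3 s.
2. The loaded crate is rolled home in the bay (y of crate in the frame of track between -0.145 and -0.121 m and z of crate in the frame of track between 0.052 and 0.068 m and z of board_a in the frame of crate between 0 and 0.014 m and x of board_a in the frame of crate between -0.008 and 0.008 m and y of board_a in the frame of crate between -0.075 and 0.075 m and angle between the z axis of each of board_a, board_b, board_c, board_d and the z axis of crate, either way round below 0.12 rad and z of board_b in the frame of crate between 0 and 0.014 m and x of board_b in the frame of crate between -0.008 and 0.008 m and y of board_b in the frame of crate between -0.075 and 0.075 m and z of board_c in the frame of crate between 0 and 0.014 m and x of board_c in the frame of crate between -0.008 and 0.008 m and y of board_c in the frame of crate between -0.075 and 0.075 m and z of board_d in the frame of crate between 0 and 0.014 m and x of board_d in the frame of crate between -0.008 and 0.008 m and y of board_d in the frame of crate between -0.075 and 0.075 m), for 0.2 s.
At the end, for the whole second after the job is handed in: Every board present is in a crate slot, down on the floor (within 6 mm) with its notch over the blue bar; the crate is upright on the rollers in the bay within 12 mm of touching the end stop; the stop bolt is closed (below 8 mm); all is at rest (all of step 2 and angle between crate's own z axis and vertical below 0.06 rad and linear speed of each of board_a, board_b, board_c, board_d, crate below 0.03 m/s and value of joint stop_bolt below 0.008 m).
It fails at once if the mug is moved more than 30 mm or tipped (distance of mug from where it was at the start of the episode above 0.03 m or angle between mug's own z axis and vertical above 0.4 rad).
It fails at once if the tape measure is moved more than 30 mm or tipped (distance of tape_measure from where it was at the start of the episode above 0.03 m or angle between tape_measure's own z axis and vertical above 0.4 rad).
It fails at once if the glue bottle is moved more than 30 mm or tipped (distance of glue_bottle from where it was at the start of the episode above 0.03 m or angle between glue_bottle's own z axis and vertical above 0.4 rad).
It fails at once if the sanding block is moved more than 30 mm or tipped (distance of sanding_block from where it was at the start of the episode above 0.03 m or angle between sanding_block's own z axis and vertical above 0.4 rad).
Of board_a, board_b, board_c, board_d only 2 to 4 are there at a start; the rules pass over those that are not, and their reading is None.
At some moment in a run one of crate may be knocked a few centimetres aside while the robot is not near it.
It also fails if it takes over 210 s, if anything falls off the work surface, if the arm or the gripper's body presses on something with over 40 N, if the wrist force passes 120 N, or if a joint passes its speed limit or range.

### The arm

A 7-joint arm with a two-finger parallel gripper is mounted at the origin on a cart in front of the work surface, level with it; the furniture and walls round the work are solid. World frame = base frame: x ahead of the robot, y to its left, z up, the work surface at z = 0. Lengths are in m, angles in degrees, forces in N, time in s.
With the tool pointing down it reaches from about 0.425 to 0.875 m from the base axis. Payload 4.7 kg.
Tool frame: the origin (TCP) lies midway between the tips of the shut fingers; the grasp point (between the pads) lies 19 mm behind it; z points along the fingers, y is the line along which they close (so a half turn about z gives the same grasp; the last joint's range is limited). The gripper opens to 87 mm and grips with 3 to 60 N. Pads are 19 mm wide; open, the fingers measure 117 mm over their backs; the gripper's body (75 mm by 190 mm) begins 51 mm behind the grasp point.
Start: joints at [-67.546, 18.392, -4.016, 83.108, 1.295, 78.541, -3.26], TCP at [0.24, 0.604, 0.223] pointing down, gripper open.
Joint ranges: [-163.93, 163.93], [-17.29, 119.83], [-79.2, 71.16], [3.27, 140.29], [-89.18, 269.18], [5.43, 117.66], [-154.24, 154.24]. Speed limits (degrees/s): [147.25, 147.25, 180, 180, 180, 180, 180].

### API

Orientations are given as [roll, pitch, yaw] about the fixed x, y, z axes, in that order (R = Rz(yaw) Ry(pitch) Rx(roll)).
In Python, from cell import env, viewer, boxes_of, masks_of gives the robot as it stands. The module is installed in compiled form; this text tells all that it offers.
- The arm moves only by the tool apply_moves, never from a script. Its argument "moves" is a list of rows, each a list of 7 numbers: the shift along the tool's x, y, z scaled (see below), then the turn, a rotation vector about the tool's x, y, z scaled (see below), then the opening, from 0 (shut) to 1 (fully open). A call has 1 to 20 rows; each row is the pose to reach, as a shift and turn from the pose commanded when the call began, along the tool's axes at that moment; what a row does not reach only later rows make up. The controller multiplies each number of a shift by 0.2 m and each number of a turn by 1.5 rad. A row lasts 1/10 s, in which the tool goes at most 50 mm and 8.59 degrees, less where a joint would pass 70% of its speed; a pose out of reach is approached as far as the arm can. A call with a number of a shift or a turn outside -1 to 1 is refused whole. A call with a gripper value outside its range is refused whole. The fingers move at their own pace and stop on an object; "grip_force" is the grip in N (left out, the last holds). Time passes only in rows, so rows that repeat a pose let the fingers close. It gives the time, the measured TCP pose, the force, the opening and the grip force at its end, in the units of the state.
- env.get_obs(): the state, without advancing time (a new reading comes with each control period).
- viewer.read_camera(name): name is "side" or "top"; returns the picture (400x640x3 uint8, red, green, blue); there is no depth.
- viewer.get_calibration(name): a dict with "fov_y" (degrees; the focal length in pixels is half the picture's height over the tangent of half this angle, whatever the lens; pixels are square), "cx", "cy" (the principal point, pixels), "position" and "orientation" of the camera in the world. Camera axes: x right, y up, looking along -z (the intrinsics and any distortion apply to the point x, -y, -z); pixel columns grow to the right and rows downward; lengths in m; the calibration is good to about 2 mm. A picture is of the moment at which its call begins. get_calibration takes no time and is no camera call.
- env.sign_off(): hands the job in; it is judged then, once.
Trained networks look in the newest picture that a camera, given by its name, has taken for a name from the list of things; names that differ only in an ending like _2 or _b are one class to them, and where a whole thing is asked for, a point or a joint stands for the part that bears it (a point fixed in the world has none). Each returns a list of dicts, best first, with "conf" (0 to 1); they miss things now and then, are a little off and sometimes report something else, mostly with a low value. They report only what shows in the picture. A call takes as long as a camera call.
- boxes_of(camera, target): "location" ([column, row] in pixels, amid what is visible of it).
- masks_of(camera, target): "pixels" (400x640 bool, what is visible of it) and "location" ([column, row] in pixels, amid what is visible of it).
The state is a dict: "time_s": time; "qpos": joint angles; "joint_velocities": joint speeds; "effort": joint torques, N m; "tool_pos": TCP position; "tool_rot": TCP orientation; "force": force on the tool from outside, world axes, zero at the start; "wrist_torque": the same for the moment, N m; "grip_width": finger opening in m; "grasp_force": force on a finger pad.
Only numpy, scipy, OpenCV 4.12 (cv2) and the standard library are available. Lean on these libraries where they do the work, as an engineer would, in place of code of your own. Each camera call takes 0.05 s, during which the arm holds its last target. There are 200 camera calls.

## Working session

There is one attempt and no reset: what is moved stays moved. The work goes in short steps, Python scripts to look and compute and a tool call to move; the robot and the scene stay as the last step left them, time stands still between calls to the robot, and variables do not carry over. Pictures are saved under pics/ and viewed, at most 14 in all, crops included, and the job is handed in when it is done.

Besides the shell and the picture viewer there is one more tool, called after ">>>" in YAML: its name, and indented under it one key for each argument. apply_moves: Moves the arm, as the interface text tells. Shifts and turns lie within -1 to 1; 1 stands for 0.2 m of shift or 1.5 rad of turn. Its arguments: {"type":"object","properties":{"moves":{"type":"array","items":{"type":"array","items":{"type":"number","minimum":-1,"maximum":1}}},"grip_force":{"type":"number"}},"required":["moves"]}

```bash
mkdir -p pics; cat > h.py <<'E'
import numpy as np, cv2
from cell import env, viewer, boxes_of, masks_of
from scipy.spatial.transform import Rotation as R
E
python3 - <<'E'
from h import *
for c in ("side","top"):
    im=viewer.read_camera(c); cv2.imwrite(f"pics/{c}0.png",im[:,:,::-1]); print(c,viewer.get_calibration(c))
o=env.get_obs(); print(o)
E
```

```text
side {'fov_y': 55.270986490236055, 'cx': 319.974832873357, 'cy': 198.56907652821448, 'position': array([ 0.20128203, -0.54282252,  0.80939709]), 'orientation': array([ 46.8020355 ,  -0.68796463, -30.73068566])}
top {'fov_y': 48.66327571086744, 'cx': 319.7554111253888, 'cy': 195.09377635301271, 'position': array([0.39873471, 0.09490748, 1.25545232]), 'orientation': array([  9.19965814,  -0.14038513, -90.73726255])}
{'time_s': 0.1, 'qpos': array([-67.54729751,  18.4346729 ,  -4.01416522,  83.16771297,
         1.29706059,  78.54125567,  -3.25929418]), 'joint_velocities': array([-0.0054454 , -0.13090677,  0.03276318, -0.19396762, -0.06807433,
       -0.09529916, -0.05281932]), 'effort': array([ 2.42925125e-04, -4.92571771e+01, -4.05587945e-01, -3.13397849e+01,
       -6.41003600e-02,  3.95761861e-02,  7.17098010e-05]), 'tool_pos': array([0.23964317, 0.60367839, 0.22157404]), 'tool_rot': array([-1.79901699e+02,  7.92205821e-03,  1.58356715e+02]), 'force': array([-0.16629023, -0.48116173, -0.55698503]), 'wrist_torque': array([-0.00501619,  0.01485978,  0.00356168]), 'grasp_force': 0.0, 'grip_width': 0.08672095092543511}
```

View pics/side0.png

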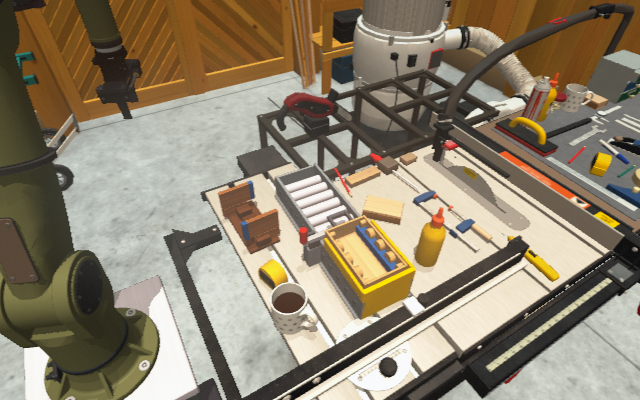

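View pics/top0.png

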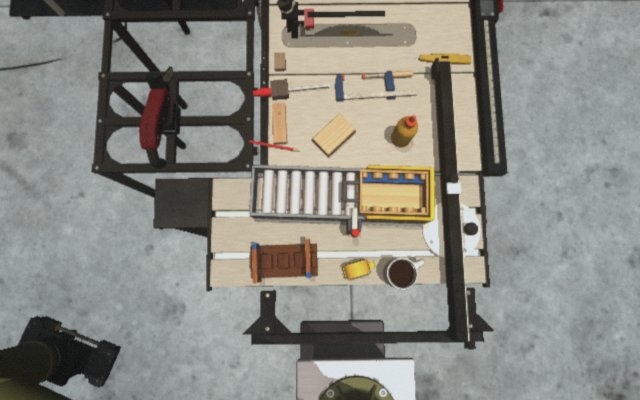

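```bash
cat >> h.py <<'E'
C={c:viewer.get_calibration(c) for c in ("side","top")}
def K(c): f=200/np.tan(np.radians(C[c]["fov_y"])/2); return f,C[c]["cx"],C[c]["cy"]
def Rc(c): return R.from_euler("xyz",C[c]["orientation"],degrees=True).as_matrix()
def proj(c,p):
    q=(np.atleast_2d(p)-C[c]["position"])@Rc(c); f,cx,cy=K(c)
    return np.c_[cx-f*q[:,0]/q[:,2], cy+f*q[:,1]/q[:,2]]
def back(c,px,z):
    px=np.atleast_2d(px).astype(float); f,cx,cy=K(c)
    d=np.c_[(px[:,0]-cx)/f,-(px[:,1]-cy)/f,-np.ones(len(px))]@Rc(c).T
    o=C[c]["position"]; return o+d*((z-o[2])/d[:,2])[:,None]
E
python3 - <<'E'
from h import *
cs={}
for c in ("side","top"):
    im=viewer.read_camera(c)
    x0,y0,w,h={"side":(190,140,230,180),"top":(240,155,205,135)}[c]
    cv2.imwrite(f"pics/{c}1.png",cv2.resize(im[y0:y0+h,x0:x0+w],None,fx=3.4,fy=3.4,interpolation=cv2.INTER_CUBIC)[:,:,::-1][:600,:800])
    for t in ("track","crate","crate_handle","rack","board_a","bolt_knob"):
        for d in masks_of(c,t)[:4]:
            m=d["pixels"]; ys,xs=np.nonzero(m); r=cv2.minAreaRect(np.c_[xs,ys].astype(np.float32))
            print(c,t,round(d["conf"],2),np.round(d["location"],1),m.sum(),np.round(cv2.boxPoints(r),1).tolist())
E
```

```text
side track 0.85 [324.9 234. ] 7661 [[249.60000610351562, 198.0], [309.79998779296875, 145.8000030517578], [426.3999938964844, 280.20001220703125], [366.20001220703125, 332.3999938964844]]
side crate 0.81 [361. 251.] 3384 [[315.5, 224.60000610351562], [354.3999938964844, 195.5], [407.3999938964844, 266.20001220703125], [368.5, 295.3999938964844]]
side crate_handle 0.57 [364.8 249. ] 3371 [[316.79998779296875, 224.39999389648438], [357.1000061035156, 195.8000030517578], [407.3999938964844, 266.8999938964844], [367.1000061035156, 295.3999938964844]]
side crate_handle 0.31 [273.9 275. ] 570 [[255.0, 271.0], [273.3999938964844, 256.29998779296875], [290.3999938964844, 277.5], [272.0, 292.20001220703125]]
side rack 0.72 [273.  274.8] 564 [[254.5, 272.5], [270.5, 256.5], [290.0, 276.0], [274.0, 292.0]]
side rack 0.65 [247.3 220.6] 849 [[225.1999969482422, 214.60000610351562], [251.6999969482422, 197.60000610351562], [279.0, 240.10000610351562], [252.5, 257.1000061035156]]
side board_a 0.94 [261.9 227.8] 851 [[236.89999389648438, 220.6999969482422], [275.6000061035156, 207.8000030517578], [2
[... 988 characters left out ...]
, 214.5], [342.3999938964844, 168.89999389648438], [427.8999938964844, 171.1999969482422], [426.70001220703125, 216.8000030517578]]
top board_a 0.73 [309.3 259.2] 186 [[305.0, 240.0], [310.0, 240.0], [310.0, 276.0], [305.0, 276.0]]
top board_a 0.66 [256.1 262.4] 317 [[252.0, 244.0], [260.0, 244.0], [260.0, 282.0], [252.0, 282.0]]
top bolt_knob 0.69 [257.1 261.7] 330 [[250.89999389648438, 244.0], [259.5, 243.8000030517578], [260.6000061035156, 281.8999938964844], [252.0, 282.20001220703125]]
top bolt_knob 0.55 [354.1 225.7] 174 [[351.0, 208.0], [358.0, 208.0], [358.0, 237.0], [351.0, 237.0]]
top bolt_knob 0.53 [390.  192.1] 3372 [[342.0, 170.0], [428.0, 170.0], [428.0, 216.0], [342.0, 216.0]]
```

View pics/side1.png

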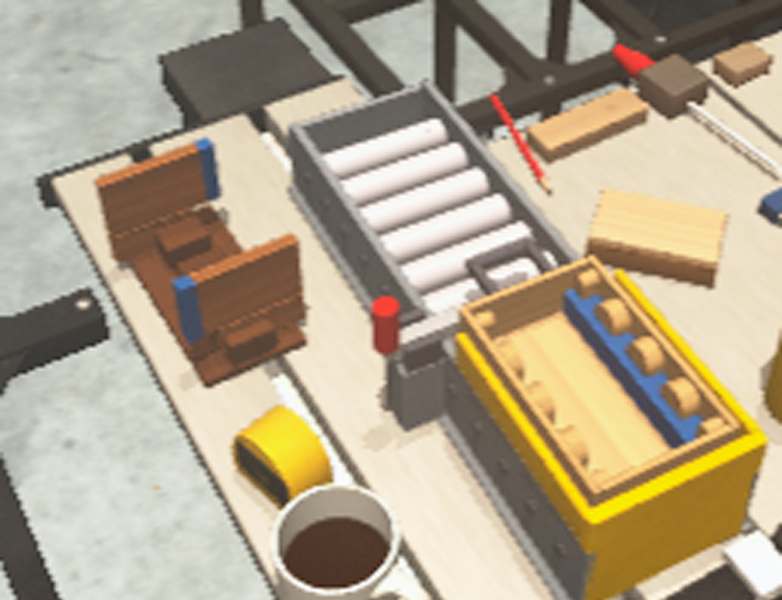

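View pics/top1.png

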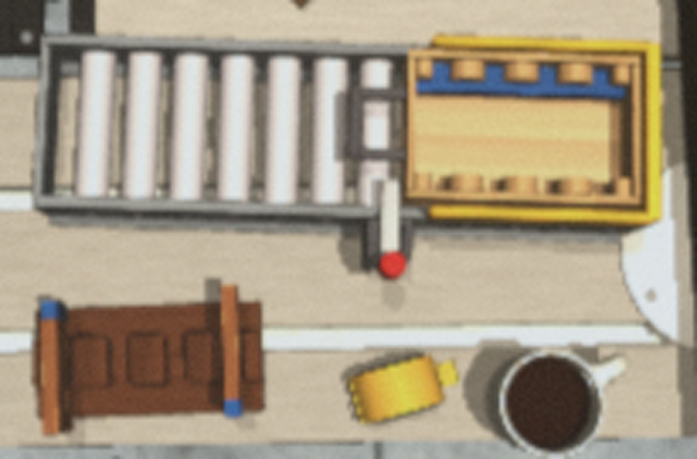

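```bash
python3 - <<'E'
from h import *
from scipy.optimize import least_squares
t=lambda u,v:("top",((u+.5)/3.4-.5+240,(v+.5)/3.4-.5+155))
s=lambda u,v:("side",((u+.5)/3.4-.5+190,(v+.5)/3.4-.5+140))
for n,(c,p),z in [("trk TL",t(41,38),.078),("trk BL",t(37,208),.078),("trk TL s",s(430,83),.078),("trk BL s",s(290,130),.078),("yel TR",t(662,40),.112),("yel BR",t(656,218),.112),("yel TR s",s(763,437),.112),("yel BR s",s(585,520),.112),
 ("bL far",t(50,300),.1),("bL near",t(52,432),.1),("bR far",t(230,286),.1),("bR near",t(234,414),.1),
 ("bL near s",s(99,184),.1),("bL far s",s(211,142),.1),("bR near s",s(176,281),.1),("bR far s",s(297,237),.1),
 ("rackR near",t(265,410),.01),("rackR far",t(262,301),.01),("rackR near s",s(208,384),.01),("rackR far s",s(305,342),.01),("knobtop",t(393,264),.12),("knobtop s",s(386,303),.12),
 ("crateTR",t(408,52),.115),("handle",t(356,125),.104),("handle s",s(500,258),.104)]:
    print(n,np.round(back(c,p,z)[0],4))
# knob triangulate
a,b=t(393,264),s(386,303)
r=least_squares(lambda P:np.r_[proj("top",P)[0]-a[1],proj("side",P)[0]-b[1]],[.5,0,.12]);print("knob top",r.x,r.cost)
E
```

```text
trk TL [0.6725 0.2739 0.078 ]
trk BL [0.5355 0.2755 0.078 ]
trk TL s [0.6763 0.2623 0.078 ]
trk BL s [0.5371 0.2659 0.078 ]
yel TR [ 0.657  -0.2148  0.112 ]
yel BR [ 0.5179 -0.2026  0.112 ]
yel TR s [ 0.6542 -0.2101  0.112 ]
yel BR s [ 0.516  -0.2027  0.112 ]
bL far [0.4621 0.2613 0.1   ]
bL near [0.3629 0.2587 0.1   ]
bR far [0.471  0.1236 0.1   ]
bR near [0.3745 0.1214 0.1   ]
bL near s [0.3645 0.2573 0.1   ]
bL far s [0.4631 0.2604 0.1   ]
bR near s [0.3772 0.1263 0.1   ]
bR far s [0.4757 0.1232 0.1   ]
rackR near [0.3755 0.0982 0.01  ]
rackR far [0.464  0.0996 0.01  ]
rackR near s [0.379 0.096 0.01 ]
rackR far s [0.4633 0.0966 0.01  ]
knobtop [ 0.4847 -0.      0.12  ]
knobtop s [0.4935 0.0123 0.12  ]
crateTR [ 0.6493 -0.0163  0.115 ]
handle [0.5942 0.0246 0.104 ]
handle s [0.5972 0.0222 0.104 ]
knob top [0.48536684 0.00053155 0.13525753] 0.5313426253600594
```

```bash
cat >> h.py <<'E'
def go(x,y,z,yaw,show=True):
    """numbers of a row that takes the measured TCP to this pose, tool pointing down"""
    o=env.get_obs(); A=R.from_euler("xyz",o["tool_rot"],degrees=True); B=R.from_euler("xyz",[180,0,yaw],degrees=True)
    d=A.inv().apply(np.array([x,y,z])-o["tool_pos"])/.2; w=(A.inv()*B).as_rotvec()/1.5
    print("row",np.round(d,3).tolist(),np.round(w,3).tolist(),"| now",np.round(o["tool_pos"],4),np.round(o["tool_rot"],1),"t",o["time_s"],"F",np.round(o["force"],1),"w",round(o["grip_width"],4))
E
python3 -c "
from h import *
go(.305,.43,.25,178)"
```

```text
row [-0.624, -0.689, -0.137] [0.0, 0.0, -0.229] | now [0.2398 0.6042 0.2226] [180.    0.  158.4] t 0.8 F [-1.1  0.3 -0.5] w 0.0869
```

>>> apply_moves:
  moves:
    - [-0.624,-0.689,-0.137,0,0,-0.229,1]
    - [-0.624,-0.689,-0.137,0,0,-0.229,1]
    - [-0.624,-0.689,-0.137,0,0,-0.229,1]
    - [-0.624,-0.689,-0.137,0,0,-0.229,1]
    - [-0.624,-0.689,-0.137,0,0,-0.229,1]
    - [-0.624,-0.689,-0.137,0,0,-0.229,1]

```text
time_s: 1.4
tool_pos: [0.3055, 0.4297, 0.2507]
tool_rot: [179.9, 0.0, 177.9]
force: [-1.2, 0.1, 0.3]
grip_width: 0.0872
grasp_force: 0.0
```

```bash
python3 -c "
from h import *
go(.38,.25,.25,178)"
```

```text
row [-0.405, -0.884, 0.002] [0.001, 0.0, -0.001] | now [0.3055 0.4297 0.2507] [179.9   0.  177.9] t 1.4 F [-1.2  0.1  0.3] w 0.0872
```

>>> apply_moves:
  moves:
    - [-0.405,-0.884,0,0,0,0,1]
    - [-0.405,-0.884,0,0,0,0,1]
    - [-0.405,-0.884,0,0,0,0,1]
    - [-0.405,-0.884,0,0,0,0,1]
    - [-0.405,-0.884,0,0,0,0,1]
    - [-0.405,-0.884,0,0,0,0,1]

```text
time_s: 2.0
tool_pos: [0.3797, 0.2515, 0.25]
tool_rot: [179.9, -0.0, 178.0]
force: [0.5, 0.1, 0.2]
grip_width: 0.0867
grasp_force: 0.0
```

>>> apply_moves:
  moves:
    - [-0.43,-0.72,0.1,0,0,0,1]
    - [-0.43,-0.72,0.1,0,0,0,1]
    - [-0.43,-0.72,0.1,0,0,0,1]
    - [-0.43,-0.72,0.1,0,0,0,1]
    - [-0.43,-0.72,0.1,0,0,0,1]
    - [-0.43,-0.72,0.1,0,0,0,1]

```text
time_s: 2.6
tool_pos: [0.4605, 0.1065, 0.2297]
tool_rot: [180.0, -0.0, 178.2]
force: [0.4, 1.6, -1.0]
grip_width: 0.0871
grasp_force: 0.0
```

```bash
python3 -c "
from h import *
go(.486,.001,.19,178); go(.486,.001,.106,178)"
```

```text
row [-0.144, -0.523, 0.198] [0.0, -0.0, 0.003] | now [0.4605 0.1065 0.2297] [180.   -0.  178.2] t 2.6 F [ 0.4  1.6 -1. ] w 0.0871
row [-0.144, -0.523, 0.618] [0.0, -0.0, 0.003] | now [0.4605 0.1065 0.2297] [180.   -0.  178.2] t 2.6 F [ 0.4  1.6 -1. ] w 0.0871
```

>>> apply_moves:
  moves:
    - [-0.144,-0.523,0.198,0,0,0,1]
    - [-0.144,-0.523,0.198,0,0,0,1]
    - [-0.144,-0.523,0.198,0,0,0,1]
    - [-0.144,-0.523,0.3,0,0,0,1]
    - [-0.144,-0.523,0.4,0,0,0,1]
    - [-0.144,-0.523,0.5,0,0,0,1]
    - [-0.144,-0.523,0.58,0,0,0,1]
    - [-0.144,-0.523,0.62,0,0,0,1]
    - [-0.144,-0.523,0.62,0,0,0,1]
  grip_force: 15

```text
time_s: 3.5
tool_pos: [0.4853, 0.0004, 0.105]
tool_rot: [-180.0, -0.1, 178.2]
force: [0.6, 0.6, 0.6]
grip_width: 0.0871
grasp_force: 0.0
```

```bash
python3 - <<'E'
from h import *
im=viewer.read_camera("side")
cv2.imwrite("pics/knob.png",cv2.resize(im[150:300,230:420],None,fx=4,fy=4,interpolation=cv2.INTER_CUBIC)[:,:,::-1])
go(.486,.001,.106,178)
E
```

```text
row [0.001, 0.006, -0.0] [0.0, -0.0, 0.002] | now [ 4.861e-01 -1.000e-04  1.060e-01] [180.   -0.  178.2] t 3.55 F [0.5 0.3 0.7] w 0.0868
```

View pics/knob.png

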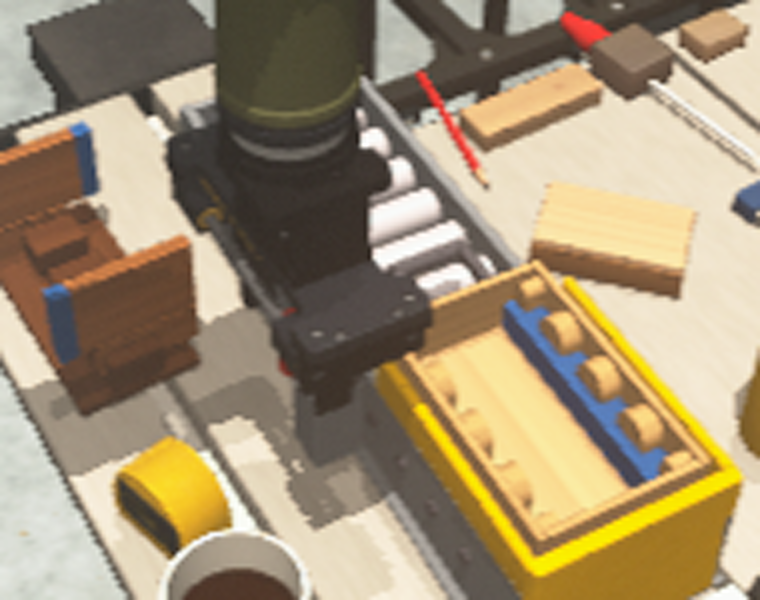

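The gripper is over the knob: red shows at about crop (285,340), between the fingers. I'll close it now.

>>> apply_moves:
  moves:
    - [0,0,0,0,0,0,0]
    - [0,0,0,0,0,0,0]
    - [0,0,0,0,0,0,0]
    - [0,0,0,0,0,0,0]
    - [0,0,0,0,0,0,0]
    - [0,0,0,0,0,0,0]
    - [0,0,0,0,0,0,0]
    - [0,0,0,0,0,0,0]
  grip_force: 20

```text
time_s: 4.35
tool_pos: [0.4861, -0.0018, 0.1059]
tool_rot: [180.0, -0.0, 178.0]
force: [0.5, 0.1, 0.1]
grip_width: 0.031
grasp_force: 0.0
```

>>> apply_moves:
  moves:
    - [0,0,0,0,0,0,0]
    - [0,0,0,0,0,0,0]
    - [0,0,0,0,0,0,0]
    - [0,0,0,0,0,0,0]

```text
time_s: 4.75
tool_pos: [0.4861, 0.0012, 0.1059]
tool_rot: [179.8, 0.0, 178.1]
force: [0.4, 6.0, -1.6]
grip_width: 0.0191
grasp_force: 20.0
```

>>> apply_moves:
  moves:
    - [0.05,0,0,0,0,0,0]
    - [0.1,0,0,0,0,0,0]
    - [0.15,0,0,0,0,0,0]
    - [0.2,0,0,0,0,0,0]
    - [0.24,0,0,0,0,0,0]
    - [0.25,0,0,0,0,0,0]
    - [0.25,0,0,0,0,0,0]
    - [0.25,0,0,0,0,0,0]

```text
time_s: 5.55
tool_pos: [0.441, 0.0032, 0.1065]
tool_rot: [179.7, 0.7, 178.1]
force: [14.5, 7.2, -14.9]
grip_width: 0.0194
grasp_force: 20.0
```

>>> apply_moves:
  moves:
    - [0.22,0,0,0,0,0,0.6]
    - [0.22,0,0,0,0,0,0.6]
    - [0.22,0,0,0,0,0,0.6]
    - [0.22,0,0,0,0,0,0.6]
    - [0.22,0,-0.1,0,0,0,0.6]
    - [0.22,0,-0.25,0,0,0,0.6]
    - [0.22,0,-0.45,0,0,0,0.6]
    - [0.22,0,-0.45,0,0,0,0.6]

```text
time_s: 6.35
tool_pos: [0.3964, 0.0017, 0.2012]
tool_rot: [179.9, 0.6, 178.0]
force: [0.8, -0.3, -0.7]
grip_width: 0.0518
grasp_force: 0.0
```

```bash
python3 - <<'E'
from h import *
im=viewer.read_camera("top")
cv2.imwrite("pics/top2.png",cv2.resize(im[155:290,240:445],None,fx=3.4,fy=3.4,interpolation=cv2.INTER_CUBIC)[:,:,::-1])
go(.595,.028,.18,178)
E
```

```text
row [-0.994, 0.167, 0.1] [0.001, 0.004, 0.0] | now [0.395  0.0015 0.1988] [179.9   0.3 178. ] t 6.4 F [ 0.7  0.8 -1.5] w 0.0519
```

View pics/top2.png

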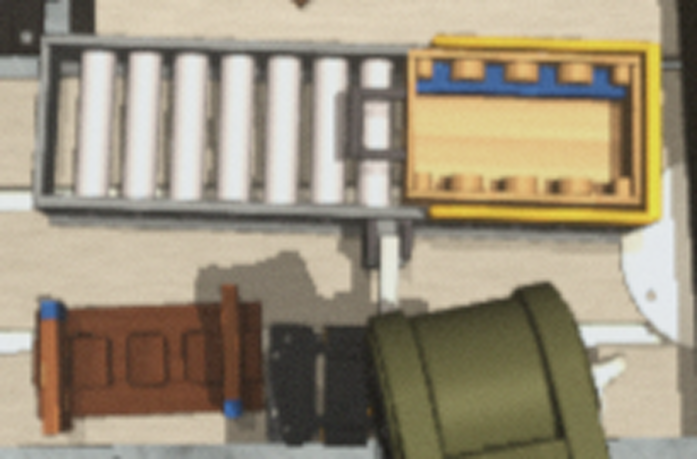

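The top picture shows the bolt drawn right out: no white tip is left inside the track near crop (390,200), and the crate hasn't moved, with its handle bar at about crop (353,125). Next is the handle.

>>> apply_moves:
  moves:
    - [-0.5,0.08,0.05,0,0,0,0.37]
    - [-0.994,0.163,0.1,0,0,0,0.37]
    - [-0.994,0.163,0.1,0,0,0,0.37]
    - [-0.994,0.163,0.1,0,0,0,0.37]
    - [-0.994,0.163,0.1,0,0,0,0.37]
    - [-0.994,0.163,0.1,0,0,0,0.37]
    - [-0.994,0.163,0.1,0,0,0,0.37]

```text
time_s: 7.1
tool_pos: [0.5911, 0.0265, 0.1754]
tool_rot: [-180.0, -0.1, 178.0]
force: [0.4, -0.1, -0.7]
grip_width: 0.0322
grasp_force: 0.0
```

```bash
python3 - <<'E'
from h import *
im=viewer.read_camera("side")
cv2.imwrite("pics/hand.png",cv2.resize(im[140:300,260:430],None,fx=3.7,fy=3.7,interpolation=cv2.INTER_CUBIC)[:,:,::-1])
go(.596,.027,.092,178)
E
```

```text
row [-0.024, 0.003, 0.421] [0.0, 0.0, -0.0] | now [0.5911 0.0266 0.1762] [180.   0. 178.] t 7.15 F [-1.3 -0.5  0.3] w 0.0324
```

View pics/hand.png

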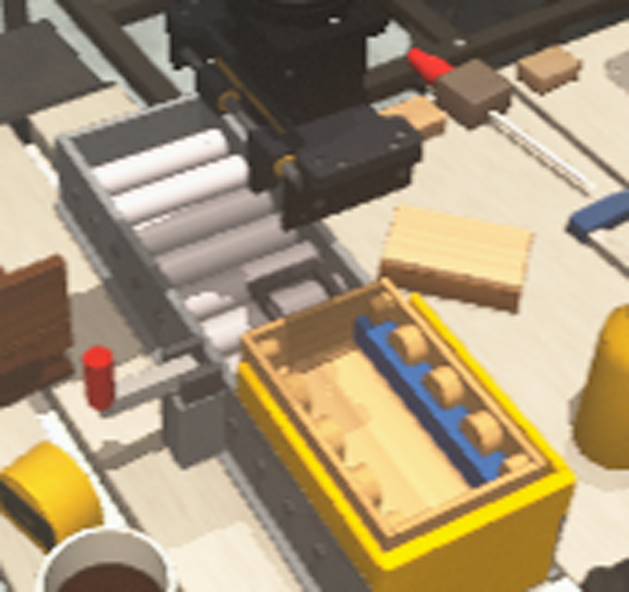

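The side view shows the bolt open and the handle bar at about crop (290,270), straight below the fingers. I'll go down and grip it.

>>> apply_moves:
  moves:
    - [-0.02,0,0.1,0,0,0,0.37]
    - [-0.02,0,0.2,0,0,0,0.37]
    - [-0.02,0,0.27,0,0,0,0.37]
    - [-0.02,0,0.32,0,0,0,0.37]
    - [-0.02,0,0.37,0,0,0,0.37]
    - [-0.02,0,0.42,0,0,0,0.37]
    - [-0.02,0,0.42,0,0,0,0.37]

```text
time_s: 7.85
tool_pos: [0.595, 0.0271, 0.0907]
tool_rot: [-180.0, -0.1, 178.0]
force: [0.0, -0.1, -0.1]
grip_width: 0.0321
grasp_force: 0.0
```

>>> apply_moves:
  moves:
    - [0,0,0,0,0,0,0]
    - [0,0,0,0,0,0,0]
    - [0,0,0,0,0,0,0]
    - [0,0,0,0,0,0,0]
    - [0,0,0,0,0,0,0]
  grip_force: 12

```text
time_s: 8.35
tool_pos: [0.5964, 0.027, 0.0925]
tool_rot: [180.0, 0.1, 178.0]
force: [-0.4, -0.9, 2.0]
grip_width: 0.0113
grasp_force: 12.0
```

>>> apply_moves:
  moves:
    - [0,0.03,0,0,0,0,0]
    - [0,0.1,0,0,0,0,0]
    - [0,0.2,0,0,0,0,0]
    - [0,0.3,0,0,0,0,0]
    - [0,0.4,0,0,0,0,0]
    - [0,0.5,0,0,0,0,0]
    - [0,0.6,0,0,0,0,0]
    - [0,0.7,0,0,0,0,0]
    - [0,0.8,0,0,0,0,0]
    - [0,0.9,0,0,0,0,0]
    - [0,0.95,0,0,0,0,0]
    - [0,0.95,0,0,0,0,0]

```text
time_s: 9.55
tool_pos: [0.6025, 0.2208, 0.0924]
tool_rot: [179.9, 0.1, 178.3]
force: [0.9, 1.0, 4.5]
grip_width: 0.0116
grasp_force: 12.0
```

```bash
python3 - <<'E'
from h import *
go(.595,.027,.092,178)
E
```

```text
row [0.008, -0.97, -0.0] [0.002, 0.001, 0.003] | now [0.6025 0.2208 0.0924] [1.799e+02 1.000e-01 1.783e+02] t 9.55 F [0.9 1.  4.5] w 0.0116
```

>>> apply_moves:
  moves:
    - [0,0.08,0,0,0,0,0]
    - [0,0.16,0,0,0,0,0]
    - [0,0.24,0,0,0,0,0]
    - [0,0.32,0,0,0,0,0]
    - [0,0.38,0,0,0,0,0]
    - [0,0.42,0,0,0,0,0]
    - [0,0.425,0,0,0,0,0]
    - [0,0.425,0,0,0,0,0]

```text
time_s: 10.35
tool_pos: [0.6055, 0.3027, 0.0923]
tool_rot: [180.0, 0.0, 178.1]
force: [2.4, 0.4, 5.7]
grip_width: 0.0116
grasp_force: 12.1
```

>>> apply_moves:
  moves:
    - [0,0,0,0,0,0,0.37]
    - [0,0,0,0,0,0,0.37]
    - [0,0,0,0,0,0,0.37]
    - [0,0,-0.1,0,0,0,0.37]
    - [0,0,-0.3,0,0,0,0.37]
    - [0,0,-0.5,0,0,0,0.37]
    - [0,0,-0.7,0,0,0,0.37]
    - [0,0,-0.7,0,0,0,0.37]

```text
time_s: 11.15
tool_pos: [0.6078, 0.3027, 0.2386]
tool_rot: [179.7, 0.5, 178.0]
force: [1.0, -0.3, 1.1]
grip_width: 0.0324
grasp_force: 0.0
```

```bash
python3 - <<'E'
from h import *
go(.413,.258,.22,178)
E
```

```text
row [0.966, -0.258, 0.084] [0.004, 0.005, 0.0] | now [0.6078 0.3027 0.2386] [179.7   0.5 178. ] t 11.15 F [ 1.  -0.3  1.1] w 0.0324
```

>>> apply_moves:
  moves:
    - [0.966,-0.25,0.084,0,0,-0.035,0.5]
    - [0.966,-0.25,0.084,0,0,-0.035,0.5]
    - [0.966,-0.25,0.084,0,0,-0.035,0.5]
    - [0.966,-0.25,0.084,0,0,-0.035,0.5]
    - [0.966,-0.25,0.084,0,0,-0.035,0.5]
    - [0.966,-0.25,0.084,0,0,-0.035,0.5]
    - [0.966,-0.25,0.084,0,0,-0.035,0.5]

```text
time_s: 11.85
tool_pos: [0.4113, 0.2586, 0.2153]
tool_rot: [180.0, 0.0, -179.0]
force: [0.3, -0.6, -0.0]
grip_width: 0.0434
grasp_force: 0.0
```

```bash
python3 - <<'E'
from h import *
go(.413,.2595,.07,181)
for c in ("side","top"):
    im=viewer.read_camera(c)
    x0,y0,w,h={"side":(200,145,190,142),"top":(240,155,190,142)}[c]
    cv2.imwrite(f"pics/{c}3.png",cv2.resize(im[y0:y0+h,x0:x0+w],None,fx=4.2,fy=4.2,interpolation=cv2.INTER_CUBIC)[:,:,::-1])
E
```

```text
row [-0.008, 0.004, 0.726] [0.0, 0.0, 0.0] | now [0.4113 0.2586 0.2153] [ 180.    0. -179.] t 11.85 F [ 0.3 -0.6 -0. ] w 0.0434
```

View pics/side3.png

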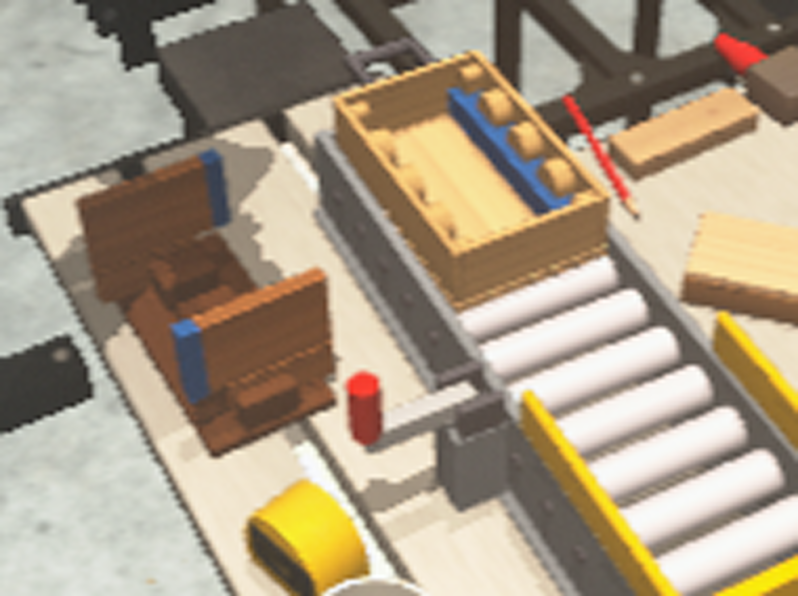

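View pics/top3.png

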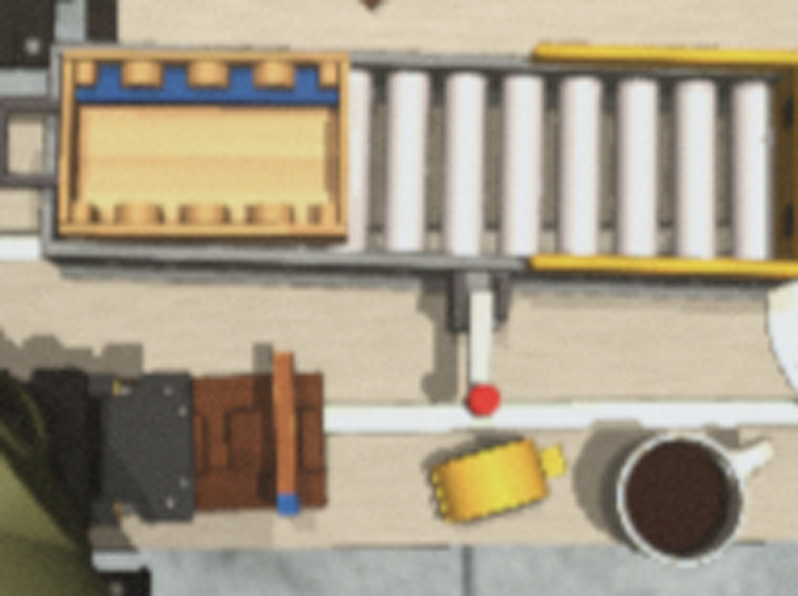

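The crate is at the loading end. Its rim corners in the top crop are (62,52), (348,57), (347,240) and (60,235), and the bolt is open. I'll fit the crate and board poses.

```bash
cat > fit.py <<'E'
from h import *
from scipy.optimize import least_squares
def cr(c,u,v,o,s=4.2): return c,((u+.5)/s-.5+o[0],(v+.5)/s-.5+o[1])
def fit(obs,p0):
    "obs: (cam,px),local xyz -> x,y,yaw"
    def res(p):
        Rz=R.from_euler("z",p[2]).as_matrix()
        return np.concatenate([proj(c,Rz@np.array(l)+[p[0],p[1],0])[0]-px for (c,px),l in obs])
    r=least_squares(res,p0); return np.round([*r.x[:2],np.degrees(r.x[2])],4),np.round(res(r.x),1).tolist()
E
python3 - <<'E'
from fit import *
t=lambda u,v:cr("top",u,v,(240,155)); s=lambda u,v:cr("side",u,v,(200,145))
w,l,z=.058,.09,.115
T=[(t(62,52),(w,l,z)),(t(348,57),(w,-l,z)),(t(347,240),(-w,-l,z)),(t(60,235),(-w,l,z))]
S=[(s(335,97),(-w,l,z)),(s(478,50),(w,l,z)),(s(608,205),(w,-l,z)),(s(457,255),(-w,-l,z))]
for o in (T,S,T+S): print(*fit(o,[.6,.17,-.03]))
b,z=.05,.1
for o in ([(t(285,351),(b,0,z)),(t(289,512),(-b,0,z))],[(s(174,326),(-b,-.006,z)),(s(326,270),(b,-.006,z)),(s(172,326),(-b,.006,z))]): print("R",*fit(o,[.42,.12,0]))
print("L",*fit([(s(79,203),(-b,.0,z)),(s(217,151),(b,0,z))],[.41,.26,0]))
E
```

```text
[ 0.6    0.172 -1.376] [0.3, 0.2, 0.4, -0.3, 0.2, -0.2, -0.8, 0.2]
[ 0.6042  0.168  -1.9524] [-0.6, 0.2, 0.7, 0.1, 1.1, -1.3, -1.0, 0.9]
[ 0.6021  0.1704 -1.5627] [0.9, -0.7, 1.0, -0.9, 0.7, -0.9, -0.3, -0.7, -1.7, 0.1, -0.6, -0.1, 0.0, -1.7, -1.9, 0.6]
R [0.4234 0.1223 0.9486] [-0.0, -0.3, 0.0, 0.3]
R [0.4262 0.1288 1.5402] [0.8, 1.4, -0.2, 0.1, -0.6, -1.5]
L [0.4143 0.2627 2.3066] [-0.2, 0.1, 0.2, -0.1]
```

>>> apply_moves:
  moves:
    - [-0.008,0.004,0.2,0,0,0,0.5]
    - [-0.008,0.004,0.4,0,0,0,0.5]
    - [-0.008,0.004,0.55,0,0,0,0.5]
    - [-0.008,0.004,0.65,0,0,0,0.5]
    - [-0.008,0.004,0.72,0,0,0,0.5]
    - [-0.008,0.004,0.72,0,0,0,0.5]
    - [-0.008,0.004,0.72,0,0,0,0]
    - [-0.008,0.004,0.72,0,0,0,0]
    - [-0.008,0.004,0.72,0,0,0,0]
    - [-0.008,0.004,0.72,0,0,0,0]
    - [-0.008,0.004,0.72,0,0,0,0]
    - [-0.008,0.004,0.72,0,0,0,0]
    - [-0.008,0.004,0.72,0,0,0,0]
  grip_force: 10

```text
time_s: 13.25
tool_pos: [0.4123, 0.2598, 0.0716]
tool_rot: [179.9, 0.0, -178.9]
force: [-0.4, 0.5, 1.6]
grip_width: 0.0118
grasp_force: 10.0
```

>>> apply_moves:
  moves:
    - [0,0,-0.1,0,0,0,0]
    - [0,0,-0.25,0,0,0,0]
    - [0,0,-0.45,0,0,0,0]
    - [0,0,-0.65,0,0,0,0]
    - [0,0,-0.8,0,0,0,0]
    - [0,0,-0.8,0,0,0,0]
    - [0,0,-0.8,0,0,0,0]
  grip_force: 15

```text
time_s: 13.95
tool_pos: [0.4122, 0.2593, 0.2313]
tool_rot: [180.0, 0.0, -179.0]
force: [-0.2, 0.2, -2.0]
grip_width: 0.012
grasp_force: 15.0
```

```bash
python3 - <<'E'
from h import *
go(.601,.192,.2,178.2)
E
```

```text
row [-0.938, -0.354, 0.157] [0.0, 0.0, 0.033] | now [0.4122 0.2593 0.2313] [ 180.    0. -179.] t 13.95 F [-0.2  0.2 -2. ] w 0.012
```

>>> apply_moves:
  moves:
    - [-0.15,-0.06,0,0,0,0.033,0]
    - [-0.3,-0.11,0,0,0,0.033,0]
    - [-0.45,-0.17,0,0,0,0.033,0]
    - [-0.6,-0.23,0,0,0,0.033,0]
    - [-0.75,-0.28,0,0,0,0.033,0]
    - [-0.9,-0.34,0.05,0,0,0.033,0]
    - [-0.938,-0.354,0.1,0,0,0.033,0]
    - [-0.938,-0.354,0.157,0,0,0.033,0]
    - [-0.938,-0.354,0.157,0,0,0.033,0]
    - [-0.938,-0.354,0.157,0,0,0.033,0]

```text
time_s: 14.95
tool_pos: [0.5994, 0.1931, 0.199]
tool_rot: [180.0, -0.1, 178.3]
force: [-0.3, 0.0, -0.8]
grip_width: 0.0118
grasp_force: 15.0
```

```bash
python3 - <<'E'
from h import *
go(.601,.192,.2,178.2)
a=viewer.read_camera("side")[125:225,255:365]; b=viewer.read_camera("top")[150:250,230:340]
cv2.imwrite("pics/hold.png",cv2.resize(np.vstack([a,b]),None,fx=3.6,fy=3,interpolation=cv2.INTER_CUBIC)[:,:,::-1])
E
```

```text
row [-0.008, -0.005, -0.005] [0.0, -0.001, 0.001] | now [0.5994 0.1931 0.199 ] [ 1.800e+02 -1.000e-01  1.783e+02] t 14.95 F [-0.3  0.  -0.8] w 0.0118
```

View pics/hold.png

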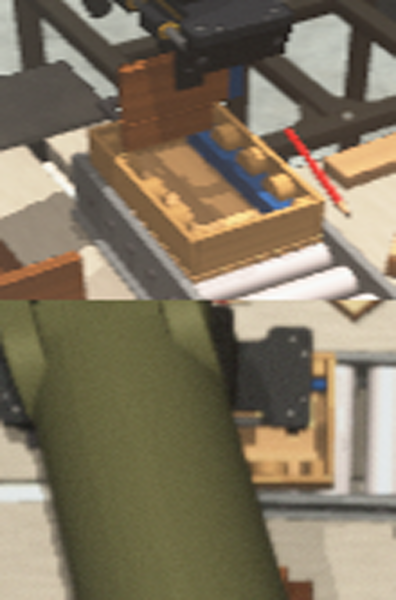

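```bash
python3 - <<'E'
from fit import *
im=viewer.read_camera("side")
for d in masks_of("side","board_a")[:3]:
    m=d["pixels"].astype(np.uint8); c=max(cv2.findContours(m,0,2)[0],key=cv2.contourArea)
    print(round(d["conf"],2),np.round(d["location"]),cv2.approxPolyDP(c,1.5,True)[:,0].tolist())
o=env.get_obs(); p=o["tool_pos"]; Rz=R.from_euler("z",-1.8,degrees=True)
for dx in (0,.002): # board outline predicted if its centre is dx beyond the TCP
    L=np.array([(-.05,0,0),(-.05,0,.09),(.05,0,.09),(.05,0,.03),(.024,0,.03),(.024,0,0)])
    for y in (-.006,.006): print(dx,y,np.round(proj("side",Rz.apply(L+[dx,y,0])+[p[0],p[1],p[2]-.0615]),1).tolist())
np.save("side_hold.npy",im)
E
```

```text
0.79 [301. 154.] [[322, 147], [314, 148], [310, 153], [304, 154], [302, 152], [302, 142], [287, 146], [290, 173], [312, 167], [313, 159], [321, 156]]
0 -0.006 [[290.3, 175.0], [288.8, 148.1], [322.7, 137.8], [322.3, 155.9], [314.1, 158.5], [314.1, 167.1]]
0 0.006 [[288.4, 172.6], [286.8, 145.7], [320.5, 135.5], [320.2, 153.6], [312.0, 156.2], [312.0, 164.7]]
0.002 -0.006 [[290.9, 174.8], [289.5, 147.9], [323.3, 137.6], [322.9, 155.7], [314.7, 158.3], [314.7, 166.9]]
0.002 0.006 [[289.0, 172.3], [287.5, 145.5], [321.1, 135.3], [320.8, 153.4], [312.7, 156.0], [312.7, 164.5]]
```

```bash
cat > edge.py <<'E'
from h import *
from scipy.ndimage import map_coordinates
import itertools
def grad(im):
    g=cv2.GaussianBlur(im.astype(np.float32),(0,0),2.2); return sum(np.hypot(cv2.Sobel(g[...,k],5,1,0),cv2.Sobel(g[...,k],5,0,1)) for k in range(3))
def seg(a,b,n=60): return np.linspace(a,b,n)
def rect(w,l,z): c=[(w,l,z),(w,-l,z),(-w,-l,z),(-w,l,z)]; return np.vstack([seg(np.array(c[i]),np.array(c[(i+1)%4])) for i in range(4)])
def search(G,cam,off,s,P,x0,rng=(.008,.008,2.0)):
    best=None
    for k in range(3):
        gx,gy,ga=[np.linspace(-r,r,9) for r in rng]
        sc=[]
        for dx,dy,da in itertools.product(gx,gy,ga):
            q=proj(cam,R.from_euler("z",x0[2]+da,degrees=True).apply(P)+[x0[0]+dx,x0[1]+dy,0])
            u=((q-off)+.5)*s-.5
            sc.append((map_coordinates(G,[u[:,1],u[:,0]],order=1).mean(),x0[0]+dx,x0[1]+dy,x0[2]+da))
        best=max(sc); x0=best[1:]; rng=[r/3 for r in rng]
    return np.round(best,4)
E
python3 - <<'E'
from edge import *
P=np.vstack([rect(.058,.09,.115),rect(.052,.084,.115)])
for cam,off in (("side",(200,145)),("top",(240,155))):
    im=cv2.imread(f"pics/{cam}3.png"); G=grad(im)
    print(cam,"rims",search(G,cam,off,4.2,P,(.602,.170,-1.7)),"outer",search(G,cam,off,4.2,rect(.058,.09,.115),(.602,.170,-1.7)))
    T=np.vstack([seg(np.array([s*.070,-.0,.078]),np.array([s*.070,-.03,.078])) for s in (1,-1)])
E
```

```text
side rims [ 2.342517e+02  6.049000e-01  1.711000e-01 -1.200000e+00] outer [ 2.739168e+02  6.047000e-01  1.713000e-01 -1.311100e+00]
top rims [ 1.85418e+02  5.96200e-01  1.71800e-01 -1.20000e+00] outer [ 1.774614e+02  6.024000e-01  1.716000e-01 -1.088900e+00]
```

>>> apply_moves:
  moves:
    - [-0.018,-0.002,0,0,0,-0.004,0]
    - [-0.018,-0.002,0.04,0,0,-0.004,0]
    - [-0.018,-0.002,0.08,0,0,-0.004,0]
    - [-0.018,-0.002,0.1,0,0,-0.004,0]
    - [-0.018,-0.002,0.115,0,0,-0.004,0]
    - [-0.018,-0.002,0.13,0,0,-0.004,0]
    - [-0.018,-0.002,0.13,0,0,-0.004,0]

```text
time_s: 15.85
tool_pos: [0.6044, 0.1914, 0.1733]
tool_rot: [-180.0, -0.0, 178.5]
force: [-0.5, 0.0, -0.6]
grip_width: 0.0118
grasp_force: 15.0
```

```bash
python3 - <<'E'
from h import *
go(.603,.1925,.128,178.6)
E
```

```text
row [0.007, 0.005, 0.226] [-0.0, -0.0, -0.001] | now [0.6044 0.1914 0.1733] [-180.    -0.   178.5] t 15.85 F [-0.5  0.  -0.6] w 0.0118
```

>>> apply_moves:
  moves:
    - [0.004,0.004,0,0,0,0,0]
    - [0.004,0.004,0.015,0,0,0,0]
    - [0.004,0.004,0.03,0,0,0,0]
    - [0.004,0.004,0.045,0,0,0,0]
    - [0.004,0.004,0.06,0,0,0,0]
    - [0.004,0.004,0.06,0,0,0,0]

```text
time_s: 16.45
tool_pos: [0.6034, 0.1922, 0.1611]
tool_rot: [-180.0, -0.1, 178.6]
force: [-0.4, -0.3, -0.4]
grip_width: 0.0121
grasp_force: 15.0
```

>>> apply_moves:
  moves:
    - [0,0,0.03,0,0,0,0]
    - [0,0,0.06,0,0,0,0]
    - [0,0,0.09,0,0,0,0]
    - [0,0,0.12,0,0,0,0]
    - [0,0,0.14,0,0,0,0]
    - [0,0,0.155,0,0,0,0]
    - [0,0,0.16,0,0,0,0]
    - [0,0,0.16,0,0,0,0]

```text
time_s: 17.25
tool_pos: [0.6039, 0.1923, 0.1299]
tool_rot: [180.0, 0.0, 178.5]
force: [0.0, 0.1, -0.9]
grip_width: 0.0122
grasp_force: 15.0
```

>>> apply_moves:
  moves:
    - [0,0,0,0,0,0,0.35]
    - [0,0,0,0,0,0,0.35]
    - [0,0,0,0,0,0,0.35]
    - [0,0,-0.1,0,0,0,0.35]
    - [0,0,-0.25,0,0,0,0.35]
    - [0,0,-0.45,0,0,0,0.35]
    - [0,0,-0.55,0,0,0,0.35]
    - [0,0,-0.6,0,0,0,0.35]

```text
time_s: 18.05
tool_pos: [0.6049, 0.1925, 0.2527]
tool_rot: [179.9, 0.2, 178.5]
force: [0.2, 0.4, -0.8]
grip_width: 0.0303
grasp_force: 0.0
```

```bash
python3 - <<'E'
from h import *
print(env.get_obs()["qpos"])
go(.424,.1235,.22,92); go(.424,.1235,.22,1)
E
```

```text
[-42.69776748  16.58046024  28.43595068  84.14804823  -7.94729812
  81.0170114   74.49179705]
row [0.896, -0.368, 0.159] [0.003, 0.001, 1.007] | now [0.6049 0.1925 0.2527] [179.9   0.2 178.5] t 18.05 F [ 0.2  0.4 -0.8] w 0.0303
row [0.896, -0.368, 0.159] [0.004, -0.002, 2.066] | now [0.6049 0.1925 0.2527] [179.9   0.2 178.5] t 18.05 F [ 0.2  0.4 -0.8] w 0.0303
```

>>> apply_moves:
  moves:
    - [0.2,-0.08,0.1,0,0,0.1,0.5]
    - [0.4,-0.16,0.15,0,0,0.2,0.5]
    - [0.6,-0.25,0.15,0,0,0.3,0.5]
    - [0.8,-0.33,0.15,0,0,0.4,0.5]
    - [0.896,-0.368,0.15,0,0,0.5,0.5]
    - [0.896,-0.368,0.15,0,0,0.6,0.5]
    - [0.896,-0.368,0.15,0,0,0.7,0.5]
    - [0.896,-0.368,0.15,0,0,0.8,0.5]
    - [0.896,-0.368,0.15,0,0,0.9,0.5]
    - [0.896,-0.368,0.15,0,0,1.0,0.5]
    - [0.896,-0.368,0.15,0,0,1.0,0.5]

```text
time_s: 19.15
tool_pos: [0.4223, 0.123, 0.219]
tool_rot: [-179.9, 0.0, 92.6]
force: [0.5, -0.2, -1.3]
grip_width: 0.0436
grasp_force: 0.0
```

>>> apply_moves:
  moves:
    - [0,0,0,0,0,0.1,0.5]
    - [0,0,0,0,0,0.2,0.5]
    - [0,0,0,0,0,0.3,0.5]
    - [0,0,0,0,0,0.4,0.5]
    - [0,0,0,0,0,0.5,0.5]
    - [0,0,0,0,0,0.6,0.5]
    - [0,0,0,0,0,0.7,0.5]
    - [0,0,0,0,0,0.8,0.5]
    - [0,0,0,0,0,0.9,0.5]
    - [0,0,0,0,0,1.0,0.5]
    - [0,0,0,0,0,1.0,0.5]
    - [0,0,0,0,0,1.0,0.5]

```text
time_s: 20.35
tool_pos: [0.4226, 0.1231, 0.2194]
tool_rot: [180.0, 0.0, 7.0]
force: [0.5, 0.1, -0.1]
grip_width: 0.0437
grasp_force: 0.0
```

```bash
python3 - <<'E'
from fit import *
go(.4245,.1235,.0705,1.2)
for c in("side","top"):
  im=viewer.read_camera(c)
  for d in masks_of(c,"board_a")[:4]:
    m=d["pixels"].astype(np.uint8); k=max(cv2.findContours(m,0,2)[0],key=cv2.contourArea)
    print(c,round(d["conf"],2),np.round(d["location"]),cv2.approxPolyDP(k,1.5,True)[:,0].tolist())
  if c=="side":
    Rz=R.from_euler("z",-1.3,degrees=True); L=np.array([(-.05,-.006,.09),(-.05,.006,.09),(.05,.006,.09),(.05,-.006,.09)])
    for z in (.068,.092): print(z,np.round(proj(c,Rz.apply(L)+[.604,.1923,z]),1).tolist())
E
```

```text
row [0.01, -0.001, 0.744] [0.0, 0.0, 0.067] | now [0.4226 0.1231 0.2194] [180.   0.   7.] t 20.35 F [ 0.5  0.1 -0.1] w 0.0437
side 0.96 [263. 229.] [[276, 210], [269, 210], [242, 222], [241, 227], [244, 239], [251, 237], [255, 241], [256, 237], [266, 232], [271, 235], [277, 233]]
side 0.92 [306. 173.] [[323, 159], [317, 158], [290, 167], [291, 182], [297, 184], [302, 190], [312, 187], [314, 179], [322, 173]]
0.068 [[291.2, 169.5], [289.3, 167.0], [321.1, 156.5], [323.3, 158.7]]
0.092 [[290.8, 162.4], [288.9, 160.0], [321.3, 149.5], [323.4, 151.8]]
top 0.68 [280. 186.] [[279, 167], [277, 170], [277, 205], [281, 208], [283, 206], [284, 184], [283, 170]]
top 0.38 [286. 187.] [[238, 181], [237, 198], [251, 199], [254, 202], [254, 210], [256, 212], [321, 212], [321, 168], [283, 168], [285, 195], [284, 207], [282, 209], [276, 205], [276, 167], [256, 167], [253, 179], [240, 179]]
```

>>> apply_moves:
  moves:
    - [0.01,0,0,0,0,0.067,0.5]
    - [0.01,0,0.2,0,0,0.067,0.5]
    - [0.01,0,0.4,0,0,0.067,0.5]
    - [0.01,0,0.55,0,0,0.067,0.5]
    - [0.01,0,0.65,0,0,0.067,0.5]
    - [0.01,0,0.72,0,0,0.067,0.5]
    - [0.01,0,0.744,0,0,0.067,0.5]
    - [0.01,0,0.744,0,0,0.067,0.5]
    - [0.01,0,0.744,0,0,0.067,0]
    - [0.01,0,0.744,0,0,0.067,0]
    - [0.01,0,0.744,0,0,0.067,0]
    - [0.01,0,0.744,0,0,0.067,0]
    - [0.01,0,0.744,0,0,0.067,0]
    - [0.01,0,0.744,0,0,0.067,0]
    - [0.01,0,0.744,0,0,0.067,0]
  grip_force: 10

```text
time_s: 22.05
tool_pos: [0.4249, 0.1236, 0.0712]
tool_rot: [-180.0, -0.0, 0.9]
force: [-0.4, 0.1, 1.9]
grip_width: 0.012
grasp_force: 10.0
```

>>> apply_moves:
  moves:
    - [0,0,0,0,0,0,0]
    - [0,0,-0.1,0,0,0,0]
    - [0,0,-0.25,0,0,0,0]
    - [0,0,-0.45,0,0,0,0]
    - [0,0,-0.65,0,0,0,0]
    - [0,0,-0.8,0,0,0,0]
    - [0,0,-0.85,0,0,0,0]
    - [0,0,-0.85,0,0,0,0]
  grip_force: 15

```text
time_s: 22.85
tool_pos: [0.4254, 0.1237, 0.2416]
tool_rot: [-179.9, -0.1, 0.9]
force: [-0.3, 0.6, -0.8]
grip_width: 0.0117
grasp_force: 15.0
```

```bash
python3 - <<'E'
from fit import *
go(.6,.108,.24,88)
E
```

```text
row [0.872, 0.093, 0.01] [0.0, -0.002, -1.013] | now [0.4254 0.1237 0.2416] [-1.799e+02 -1.000e-01  9.000e-01] t 22.85 F [-0.3  0.6 -0.8] w 0.0117
```

>>> apply_moves:
  moves:
    - [0,0,0,0,0,-0.1,0]
    - [0.1,0,0,0,0,-0.2,0]
    - [0.2,0.02,0,0,0,-0.3,0]
    - [0.35,0.04,0,0,0,-0.4,0]
    - [0.5,0.06,0,0,0,-0.5,0]
    - [0.65,0.08,0,0,0,-0.6,0]
    - [0.8,0.093,0,0,0,-0.7,0]
    - [0.872,0.093,0,0,0,-0.8,0]
    - [0.872,0.093,0,0,0,-0.9,0]
    - [0.872,0.093,0,0,0,-1.0,0]
    - [0.872,0.093,0,0,0,-1.0,0]

```text
time_s: 23.95
tool_pos: [0.5984, 0.1071, 0.2378]
tool_rot: [-179.7, 0.1, 86.8]
force: [-0.8, 0.0, -0.9]
grip_width: 0.0118
grasp_force: 15.0
```

>>> apply_moves:
  moves:
    - [0,0,0,0,0,-0.1,0]
    - [0,0,0,0,0,-0.2,0]
    - [0,0,0,0,0,-0.3,0]
    - [0,0,0,0,0,-0.4,0]
    - [0,0,0,0,0,-0.5,0]
    - [0,0,0,0,0,-0.6,0]
    - [0,0,0,0,0,-0.7,0]
    - [0,0,0,0,0,-0.8,0]
    - [0,0,0,0,0,-0.9,0]
    - [0,0,0,0,0,-1.0,0]
    - [0,0,0,0,0,-1.0,0]
    - [0,0,0,0,0,-1.0,0]

```text
time_s: 25.15
tool_pos: [0.5989, 0.1074, 0.2397]
tool_rot: [-180.0, -0.1, 172.5]
force: [-0.1, -0.8, -1.5]
grip_width: 0.0119
grasp_force: 15.0
```

```bash
python3 - <<'E'
from fit import *
go(.602,.1083,.195,178.6)
a=viewer.read_camera("side")[135:240,245:365]
cv2.imwrite("pics/hold2.png",cv2.resize(a,None,fx=5,fy=5,interpolation=cv2.INTER_CUBIC)[:,:,::-1])
o=env.get_obs(); p=o["tool_pos"]; yaw=o["tool_rot"][2]-180
for d in masks_of("side","board_a")[:4]:
    m=d["pixels"].astype(np.uint8); k=max(cv2.findContours(m,0,2)[0],key=cv2.contourArea)
    print(round(d["conf"],2),np.round(d["location"]),cv2.approxPolyDP(k,1.5,True)[:,0].tolist())
L=np.array([(-.05,0,0),(-.05,0,.09),(.05,0,.09),(.05,0,.03),(.024,0,.03),(.024,0,0)])
for y in (-.006,.006): print(y,np.round(proj("side",R.from_euler("z",yaw,degrees=True).apply(L+[0,y,0])+[p[0],p[1],p[2]-.0612]),1).tolist())
E
```

```text
row [-0.015, 0.006, 0.224] [-0.0, -0.001, -0.071] | now [0.5989 0.1074 0.2397] [-1.800e+02 -1.000e-01  1.725e+02] t 25.15 F [-0.1 -0.8 -1.5] w 0.0119
0.67 [300. 178.] [[299, 164], [290, 168], [290, 180], [293, 183], [298, 183], [302, 190], [313, 186], [314, 179], [304, 180], [302, 178], [301, 165]]
0.64 [316. 165.] [[303, 180], [308, 180], [328, 174], [331, 165], [340, 161], [339, 153], [331, 154], [325, 159], [320, 159], [317, 148], [304, 149], [301, 158]]
0.2 [320. 194.] [[284, 159], [285, 165], [280, 170], [280, 178], [307, 217], [313, 217], [342, 205], [344, 192], [329, 175], [317, 178], [313, 187], [302, 191], [298, 186], [290, 183], [288, 179], [289, 166], [286, 163], [288, 158]]
-0.006 [[303.6, 180.7], [302.9, 151.9], [340.9, 142.7], [339.8, 162.1], [330.5, 164.5], [330.2, 173.6]]
0.006 [[301.9, 177.9], [301.1, 149.1], [338.8, 140.1], [337.8, 159.5], [328.6, 161.8], [328.3, 170.9]]
```

View pics/hold2.png

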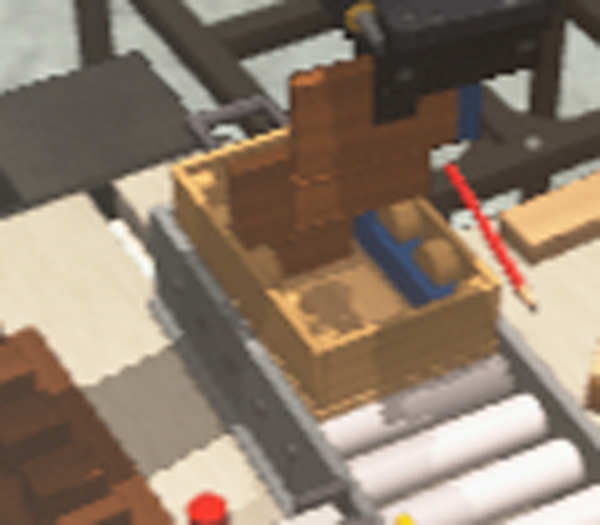

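The crate hasn't moved. The first board is seated in slot 3, and the second is held over slot 1 with its blue end to the far side, at crop (470,110). I'll lower it in.

>>> apply_moves:
  moves:
    - [-0.014,0.005,0,0,0,-0.071,0]
    - [-0.014,0.005,0.1,0,0,-0.071,0]
    - [-0.014,0.005,0.2,0,0,-0.071,0]
    - [-0.014,0.005,0.26,0,0,-0.071,0]
    - [-0.014,0.005,0.3,0,0,-0.071,0]
    - [-0.014,0.005,0.32,0,0,-0.071,0]
    - [-0.014,0.005,0.335,0,0,-0.071,0]
    - [-0.014,0.005,0.335,0,0,-0.071,0]

```text
time_s: 26.05
tool_pos: [0.6026, 0.1083, 0.1742]
tool_rot: [180.0, 0.0, 178.9]
force: [-0.4, -0.1, -1.7]
grip_width: 0.012
grasp_force: 15.0
```

>>> apply_moves:
  moves:
    - [0.003,0,0.015,0,0,0.003,0]
    - [0.003,0,0.03,0,0,0.003,0]
    - [0.003,0,0.045,0,0,0.003,0]
    - [0.003,0,0.06,0,0,0.003,0]
    - [0.003,0,0.065,0,0,0.003,0]
    - [0.003,0,0.065,0,0,0.003,0]

```text
time_s: 26.65
tool_pos: [0.6016, 0.1083, 0.1607]
tool_rot: [-180.0, -0.0, 178.6]
force: [-0.8, 0.1, -0.6]
grip_width: 0.012
grasp_force: 15.0
```

>>> apply_moves:
  moves:
    - [0,0,0.03,0,0,0,0]
    - [0,0,0.06,0,0,0,0]
    - [0,0,0.09,0,0,0,0]
    - [0,0,0.12,0,0,0,0]
    - [0,0,0.14,0,0,0,0]
    - [0,0,0.155,0,0,0,0]
    - [0,0,0.158,0,0,0,0]
    - [0,0,0.158,0,0,0,0]

```text
time_s: 27.45
tool_pos: [0.6018, 0.1083, 0.1294]
tool_rot: [180.0, 0.0, 178.6]
force: [0.8, 0.3, -1.2]
grip_width: 0.012
grasp_force: 15.0
```

>>> apply_moves:
  moves:
    - [0,0,0,0,0,0,0.35]
    - [0,0,0,0,0,0,0.35]
    - [0,0,0,0,0,0,0.35]
    - [0,0,-0.1,0,0,0,0.35]
    - [0,0,-0.25,0,0,0,0.35]
    - [0,0,-0.45,0,0,0,0.35]
    - [0,0,-0.55,0,0,0,0.35]
    - [0,0,-0.6,0,0,0,0.35]

```text
time_s: 28.25
tool_pos: [0.6029, 0.1084, 0.2523]
tool_rot: [179.9, 0.2, 178.6]
force: [0.5, -0.2, -0.8]
grip_width: 0.0302
grasp_force: 0.0
```

```bash
python3 - <<'E'
from edge import *
go(.605,.3025,.2,178)
im=viewer.read_camera("side")
for d in masks_of("side","board_a")[:3]:
    m=d["pixels"].astype(np.uint8); k=max(cv2.findContours(m,0,2)[0],key=cv2.contourArea)
    print(round(d["conf"],2),np.round(d["location"]),cv2.approxPolyDP(k,1.5,True)[:,0].tolist())
Rz=R.from_euler("z",-1.3,degrees=True); L=np.array([(-.05,-.006,.09),(-.05,.006,.09),(.05,.006,.09),(.05,-.006,.09)])
for q in ([.604,.1923,.068],[.602,.1083,.068],[.602,.1083,.092]): print(q,np.round(proj("side",Rz.apply(L)+q),1).tolist())
G=grad(cv2.resize(im,None,fx=4.2,fy=4.2,interpolation=cv2.INTER_CUBIC))
print(search(G,"side",(0,0),4.2,rect(.058,.09,.115),(.603,.171,-1.5)))
E
```

```text
row [0.014, 0.97, 0.263] [0.001, 0.003, 0.007] | now [0.6029 0.1084 0.2523] [179.9   0.2 178.6] t 28.25 F [ 0.5 -0.2 -0.8] w 0.0302
0.91 [305. 171.] [[323, 159], [318, 157], [291, 167], [290, 180], [298, 184], [302, 189], [306, 183], [313, 181], [322, 174]]
0.66 [383. 209.] [[367, 196], [362, 209], [362, 216], [390, 223], [398, 223], [401, 202]]
0.63 [322. 191.] [[338, 175], [335, 174], [306, 184], [304, 186], [306, 199], [314, 200], [332, 194], [338, 188]]
[0.604, 0.1923, 0.068] [[291.2, 169.5], [289.3, 167.0], [321.1, 156.5], [323.3, 158.7]]
[0.602, 0.1083, 0.068] [[305.7, 187.5], [303.5, 184.8], [336.6, 173.1], [338.9, 175.6]]
[0.602, 0.1083, 0.092] [[305.6, 180.4], [303.4, 177.7], [336.9, 166.0], [339.3, 168.6]]
[ 1.938836e+02  6.048000e-01  1.712000e-01 -1.388900e+00]
```

Both boards are seated, matching the z=0.068 prediction, and the crate hasn't moved. Back to the handle.

>>> apply_moves:
  moves:
    - [0.01,0.2,0,0,0,0.005,0.37]
    - [0.014,0.4,0,0,0,0.005,0.37]
    - [0.014,0.6,0,0,0,0.005,0.37]
    - [0.014,0.8,0,0,0,0.005,0.37]
    - [0.014,0.97,0,0,0,0.005,0.37]
    - [0.014,0.97,0.1,0,0,0.005,0.37]
    - [0.014,0.97,0.3,0,0,0.005,0.37]
    - [0.014,0.97,0.5,0,0,0.005,0.37]
    - [0.014,0.97,0.6,0,0,0.005,0.37]
    - [0.014,0.97,0.68,0,0,0.005,0.37]
    - [0.014,0.97,0.74,0,0,0.005,0.37]
    - [0.014,0.97,0.8,0,0,0.005,0.37]
    - [0.014,0.97,0.8,0,0,0.005,0.37]

```text
time_s: 29.65
tool_pos: [0.6028, 0.3019, 0.0878]
tool_rot: [-179.9, -0.1, 178.2]
force: [-0.7, -0.4, -0.5]
grip_width: 0.0324
grasp_force: 0.0
```

>>> apply_moves:
  moves:
    - [0,0,0,0,0,0,0]
    - [0,0,0,0,0,0,0]
    - [0,0,0,0,0,0,0]
    - [0,0,0,0,0,0,0]
    - [0,0,0,0,0,0,0]
  grip_force: 12

```text
time_s: 30.15
tool_pos: [0.6042, 0.3025, 0.0904]
tool_rot: [180.0, 0.1, 178.2]
force: [0.2, 0.5, 2.7]
grip_width: 0.0118
grasp_force: 12.0
```

```bash
python3 -c "
from h import *
go(.5955,.027,.0925,178)"
```

```text
row [0.0, -1.378, -0.012] [0.001, 0.001, 0.002] | now [0.6042 0.3025 0.0904] [1.800e+02 1.000e-01 1.782e+02] t 30.15 F [0.2 0.5 2.7] w 0.0118
```

>>> apply_moves:
  moves:
    - [0,-0.03,0,0,0,0,0]
    - [0,-0.08,0,0,0,0,0]
    - [0,-0.15,0,0,0,0,0]
    - [0,-0.23,0,0,0,0,0]
    - [0,-0.31,0,0,0,0,0]
    - [0,-0.39,0,0,0,0,0]
    - [0,-0.47,0,0,0,0,0]
    - [0,-0.55,0,0,0,0,0]
    - [0,-0.63,0,0,0,0,0]
    - [0,-0.71,0,0,0,0,0]
    - [0,-0.79,0,0,0,0,0]
    - [0,-0.86,0,0,0,0,0]
    - [0,-0.92,0,0,0,0,0]
    - [0,-0.95,0,0,0,0,0]
    - [0,-0.95,0,0,0,0,0]

```text
time_s: 31.65
tool_pos: [0.5965, 0.1086, 0.09]
tool_rot: [-179.9, -0.1, 178.0]
force: [-2.0, -0.6, 7.6]
grip_width: 0.0112
grasp_force: 12.0
```

>>> apply_moves:
  moves:
    - [0,-0.05,0,0,0,0,0]
    - [0,-0.1,0,0,0,0,0]
    - [0,-0.16,0,0,0,0,0]
    - [0,-0.22,0,0,0,0,0]
    - [0,-0.28,0,0,0,0,0]
    - [0,-0.33,0,0,0,0,0]
    - [0,-0.36,0,0,0,0,0]
    - [0,-0.38,0,0,0,0,0]
    - [0,-0.4,0,0,0,0,0]
    - [0,-0.4,0,0,0,0,0]

```text
time_s: 32.65
tool_pos: [0.5933, 0.0298, 0.09]
tool_rot: [-180.0, -0.2, 178.1]
force: [-3.8, 0.5, 7.7]
grip_width: 0.0115
grasp_force: 12.0
```

>>> apply_moves:
  moves:
    - [0,-0.008,0,0,0,0,0]
    - [0,-0.015,0,0,0,0,0]
    - [0,-0.022,0,0,0,0,0]
    - [0,-0.03,0,0,0,0,0]
    - [0,-0.03,0,0,0,0,0]

```text
time_s: 33.15
tool_pos: [0.5931, 0.0246, 0.0901]
tool_rot: [-180.0, -0.2, 178.1]
force: [-4.6, 0.8, 9.2]
grip_width: 0.0113
grasp_force: 12.0
```

>>> apply_moves:
  moves:
    - [0,-0.008,0,0,0,0,0]
    - [0,-0.015,0,0,0,0,0]
    - [0,-0.022,0,0,0,0,0]
    - [0,-0.022,0,0,0,0,0]

```text
time_s: 33.55
tool_pos: [0.5931, 0.022, 0.0902]
tool_rot: [179.9, -0.2, 178.1]
force: [-4.2, 3.7, 8.7]
grip_width: 0.0113
grasp_force: 12.0
```

>>> apply_moves:
  moves:
    - [0,-0.008,0,0,0,0,0]
    - [0,-0.012,0,0,0,0,0]
    - [0,-0.012,0,0,0,0,0]

```text
time_s: 33.85
tool_pos: [0.5932, 0.022, 0.0902]
tool_rot: [179.7, -0.1, 178.2]
force: [-4.1, 6.7, 8.6]
grip_width: 0.0115
grasp_force: 12.0
```

>>> apply_moves:
  moves:
    - [0,0,0,0,0,0,0.37]
    - [0,0,0,0,0,0,0.37]
    - [0,0,0,0,0,0,0.37]
    - [0,0,-0.1,0,0,0,0.37]
    - [0,0,-0.25,0,0,0,0.37]
    - [0,0,-0.45,0,0,0,0.37]
    - [0,0,-0.6,0,0,0,0.37]
    - [0,0,-0.6,0,0,0,0.37]

```text
time_s: 34.65
tool_pos: [0.5972, 0.0182, 0.2141]
tool_rot: [180.0, 0.5, 178.1]
force: [-0.5, 0.1, -0.5]
grip_width: 0.0318
grasp_force: 0.0
```

```bash
python3 - <<'E'
from fit import *
go(.437,.003,.2,178)
im=viewer.read_camera("top"); hsv=cv2.cvtColor(im,cv2.COLOR_RGB2HSV)
m=((hsv[...,0]<8)|(hsv[...,0]>172))&(hsv[...,1]>170)&(hsv[...,2]>110); m[:210]=0; m[:,:330]=0;m[:,380:]=0
ys,xs=np.nonzero(m); print(len(xs),xs.mean(),ys.mean(),back("top",[xs.mean(),ys.mean()],.135))
E
```

```text
row [0.799, -0.102, 0.064] [0.0, 0.005, 0.001] | now [0.5972 0.0182 0.2141] [180.    0.5 178.1] t 34.65 F [-0.5  0.1 -0.5] w 0.0318
0 nan nan [[nan nan nan]]<stdin>:5: RuntimeWarning: Mean of empty slice.
  ret = ret.dtype.type(ret / rcount)
```

>>> apply_moves:
  moves:
    - [0.2,-0.03,0,0,0,0,0.8]
    - [0.4,-0.05,0,0,0,0,0.8]
    - [0.6,-0.08,0.03,0,0,0,0.8]
    - [0.795,-0.1,0.06,0,0,0,0.8]
    - [0.795,-0.1,0.06,0,0,0,0.8]
    - [0.795,-0.1,0.1,0,0,0,0.8]
    - [0.795,-0.1,0.25,0,0,0,0.8]
    - [0.795,-0.1,0.38,0,0,0,0.8]
    - [0.795,-0.1,0.47,0,0,0,0.8]
    - [0.795,-0.1,0.54,0,0,0,0.8]
    - [0.795,-0.1,0.54,0,0,0,0.8]

```text
time_s: 35.8
tool_pos: [0.4341, 0.0041, 0.0985]
tool_rot: [-179.9, -0.3, 178.2]
force: [0.1, -0.3, -0.2]
grip_width: 0.0694
grasp_force: 0.0
```

```bash
python3 - <<'E'
from fit import *
go(.437,.003,.105,178)
im=viewer.read_camera("side")
cv2.imwrite("pics/knob2.png",cv2.resize(im[170:300,250:410],None,fx=4.5,fy=4.5,interpolation=cv2.INTER_CUBIC)[:,:,::-1])
E
```

```text
row [-0.015, -0.005, -0.033] [-0.001, -0.003, 0.002] | now [0.4341 0.0041 0.0985] [-179.9   -0.3  178.2] t 35.8 F [ 0.1 -0.3 -0.2] w 0.0694
```

View pics/knob2.png

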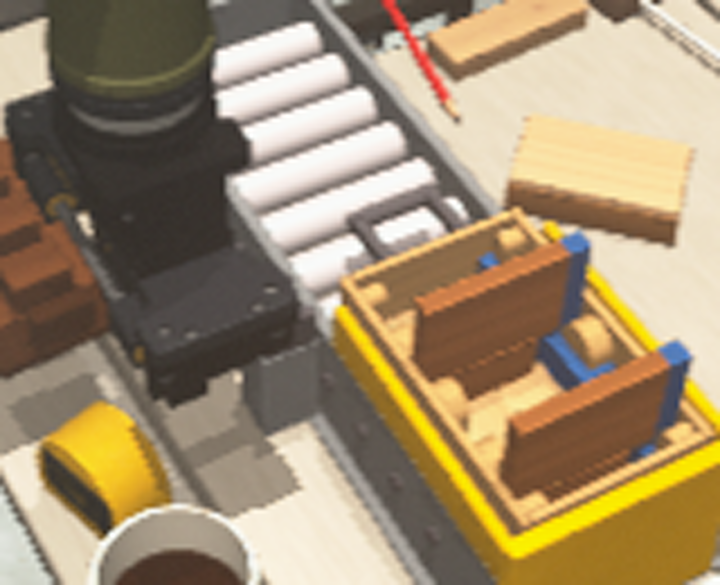

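The crate is home, with both boards upright and their blue ends to the far side. The gripper is around the knob, so I'll close it and push the bolt in.

>>> apply_moves:
  moves:
    - [-0.012,-0.005,-0.02,0,0,0,0]
    - [-0.012,-0.005,-0.02,0,0,0,0]
    - [-0.012,-0.005,-0.02,0,0,0,0]
    - [-0.012,-0.005,-0.02,0,0,0,0]
    - [-0.012,-0.005,-0.02,0,0,0,0]
    - [-0.012,-0.005,-0.02,0,0,0,0]
    - [-0.012,-0.005,-0.02,0,0,0,0]
    - [-0.012,-0.005,-0.02,0,0,0,0]
    - [-0.012,-0.005,-0.02,0,0,0,0]
    - [-0.012,-0.005,-0.02,0,0,0,0]
  grip_force: 20

```text
time_s: 36.85
tool_pos: [0.4375, 0.0034, 0.1054]
tool_rot: [-180.0, -0.0, 178.2]
force: [-0.1, -0.7, 0.7]
grip_width: 0.0197
grasp_force: 20.0
```

Gripped at 19.7 mm. Now push in by 50 mm.

>>> apply_moves:
  moves:
    - [-0.04,0,0,0,0,0,0]
    - [-0.08,0,0,0,0,0,0]
    - [-0.12,0,0,0,0,0,0]
    - [-0.16,0,0,0,0,0,0]
    - [-0.2,0,0,0,0,0,0]
    - [-0.23,0,0,0,0,0,0]
    - [-0.25,0,0,0,0,0,0]
    - [-0.26,0,0,0,0,0,0]
    - [-0.26,0,0,0,0,0,0]

```text
time_s: 37.75
tool_pos: [0.4875, 0.0013, 0.1053]
tool_rot: [-180.0, -0.3, 178.2]
force: [-8.3, -3.6, 8.4]
grip_width: 0.0193
grasp_force: 20.0
```

>>> apply_moves:
  moves:
    - [-0.01,0,0,0,0,0,0]
    - [-0.01,0,0,0,0,0,0]
    - [0,0,0,0,0,0,0.8]
    - [0,0,0,0,0,0,0.8]
    - [0,0,0,0,0,0,0.8]
    - [0,0,0,0,0,0,0.8]
    - [0,0,-0.1,0,0,0,0.8]
    - [0,0,-0.3,0,0,0,0.8]
    - [0,0,-0.6,0,0,0,0.8]
    - [0,0,-0.9,0,0,0,0.8]
    - [0,0.3,-0.9,0,0,0,0.8]
    - [0,0.6,-0.9,0,0,0,0.8]
    - [0,0.9,-0.9,0,0,0,0.8]
    - [0,1,-0.9,0,0,0,0.8]
    - [0,1,-0.9,0,0,0,0.8]
    - [0,1,-0.9,0,0,0,0.8]

```text
time_s: 39.35
tool_pos: [0.4954, 0.2037, 0.2848]
tool_rot: [-180.0, -0.0, 178.4]
force: [0.7, -0.4, -0.2]
grip_width: 0.0697
grasp_force: 0.0
```

```bash
python3 - <<'E'
from h import *
im=viewer.read_camera("top")
cv2.imwrite("pics/end.png",cv2.resize(im[155:290,300:445],None,fx=4,fy=4,interpolation=cv2.INTER_CUBIC)[:,:,::-1])
E
```

```text
(no output)
```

View pics/end.png

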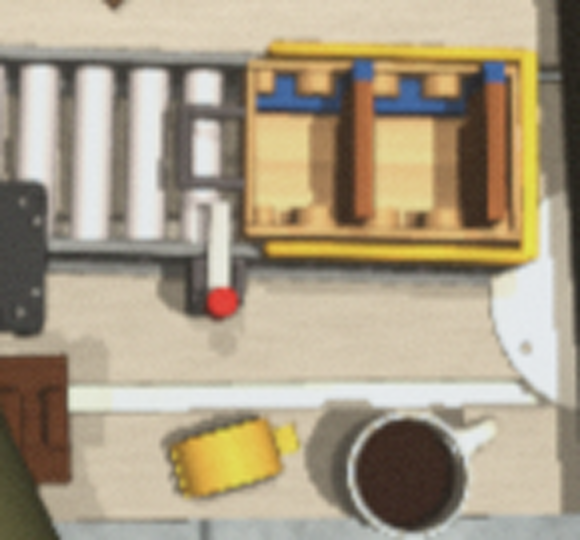

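The bolt is closed: its tip is inside the track at crop (217,205) and the knob at (222,302), about where it was at the start. The crate is against the end stop with both boards in, so I'm handing in.

```bash
python3 -c "
from h import *
print(env.sign_off())"
```

```text
the job is handed in; nothing more can be done
None
```

The job is handed in at about 39 s: both boards in the rack are seated in the crate, the crate is up against the end stop in the bay, and the bolt is closed; the hand-in gave no verdict.

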